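# Find the high spot of an eccentric shaft with a dial indicator

### The job

Lower the dial indicator by its knob until its plunger is pressed about halfway in on the shaft's brass journal (pointer at the green mark), and let go. Then turn the shaft gently in its V-blocks by the spokes, watching the dial, until the journal's high spot (the highest reading) is directly under the plunger, and leave it resting there with your hand clear. Don't drive the plunger against its stop, keep the shaft down in its V-blocks, and leave the other things alone.

Things in the scene. Friction and masses are not known exactly. Their poses are not given: they have to be found in the camera images.
- fixture: Dark granite plate 270 x 360 x 30 mm with two V-blocks and a column, fixed. Origin on the table, 15 mm to -x of the plate's centre; z up, y parallel to the shaft. In this frame: shaft axis at x = 0, z = 105 mm; V-blocks (24 mm thick in y, 64 mm wide in x, top 109 mm) at y = -125 and +115 mm; column dia 24 mm at x = -65, y = -65, top 245 mm.
- cradle (a point): Point fixed on the fixture at (0, 0, 105 mm): where the shaft's origin lies when the shaft is seated in the V-blocks.
- shaft: Loose aluminium shaft, dia 20 mm, 290 mm long, about 0.5 kg, lying in the two plastic-lined V-blocks; turns either way and stays where left; 1.5 mm end play. Origin on its axis, y along it. Turning takes about 0.02 Nm (0.5 N at a spoke); a hard push makes it climb the V or the spoke jam, so push a spoke squarely, along its arc.
- hub (a point): On the shaft axis, 60 mm to +y of the shaft's origin: centre of a hub (dia 36 mm) with four spokes, dia 12 mm, ends 62 mm from the axis, pointing along +x+z (red), +x-z, -x-z and -x+z of the shaft's frame (45 degrees between its axes; black). At the start two point up and outward at 45 degrees. Nothing stands above it.
- eccentric (a point): On the shaft axis, 65 mm to -y of the shaft's origin, amid the brass journal (dia 36 mm, 24 mm wide, between two dark discs of dia 52 mm), which turns with the shaft. The journal's centre lies 4 mm off the axis in an unknown direction that differs each time, so its top stands 14 to 22 mm above the axis as the shaft turns.
- knob (a point): Centre of the black knob (dia 22 mm, 30 mm tall, axis vertical) on top of the indicator carriage, right above the plunger; take it here from above (it moves with the carriage). The column stands 65 mm to the fixture's -x of it.
- carriage (a joint): How far the indicator carriage has been lowered (m), 0 to 0.070; it slides straight down the column, with friction of 8 N, weighs 0.3 kg and stays where it is left (push down about 5 N, lift about 11 N). At 0 the free plunger tip is 165 mm and the knob's centre 278 mm above the table. It starts at 0 to 0.020.
- tip (a point): Lowest point of the plunger's ball tip (dia 6 mm), at x = 0, y = -65 mm of the fixture; it moves up when the plunger is pressed in. With the tip on the high spot it is about 126.5 mm above the table, on the low spot 118.5 mm.
- dial (a joint): Angle of the red dial pointer (rad), clockwise: 0 with the plunger free (pointing up the face), 0.25 rad per mm pressed in, 5.0 rad at the stop (20 mm). Halfway = 2.5 rad, the green mark. The plunger's spring pushes with 0.6 N (free) to 1.8 N (stop). The white face, dia 53 mm, looks up and away from the robot (fixture +x).
- ring_gauge: steel ring, dia 48 mm, 14 mm high, a bystander on the granite plate; origin at its underside.
- gauge_block: steel block 35 x 50 x 22 mm, a bystander on the granite plate; origin at its underside.
- test_block: steel disc, dia 60 mm, 16 mm high, a bystander on the table; origin at its underside.
- brush: bench brush lying on the table, a bystander; origin at its underside.
- mug: blue mug, dia 72 mm, 90 mm high, a bystander; origin at its underside.
- specimen0: grey cylinder, dia 34 x 50 mm, in the blue tray, a bystander; origin at its underside.
- specimen1: as specimen0; origin at its underside.
- specimen2: as specimen0; origin at its underside.

How it is judged:
By the outcome, as a careful person would: the job done as asked, in the order asked, and still so for the second after the job is handed in, with the robot touching nothing.
It also fails if it takes over 72 s, if anything falls off the work surface, if the arm or the gripper's body presses on something with over 40 N, if the wrist force passes 120 N, or if a joint passes its speed limit or range.

### The arm

A 6-joint arm with a two-finger parallel gripper is mounted at the origin on the work surface. World frame = base frame: x ahead of the robot, y to its left, z up, the work surface at z = 0. Lengths are in m, angles in rad, forces in N, time in s.
With the tool pointing down it reaches from about 0.3 to 0.775 m from the base axis. Payload 14.6 kg.
Tool frame: the origin (TCP) lies on the centre line of the jaws, within the pads' length; the fingertips stand 11 mm ahead of it and the grasp point (between the pads) lies 8 mm behind it; y points along the fingers, x is the direction in which the jaws open and shut, and the axes are right-handed (so a half turn about y gives the same grasp; the last joint's range is limited). The gripper opens to 94 mm and grips with 3 to 60 N. Pads are 16 mm wide; open, the fingers measure 119 mm over their backs; the gripper's body (75 mm by 177 mm) begins 78 mm behind the grasp point.
Start: joints at [1.049, 0.3, 1.521, -0, 1.321, -0.067], TCP at [0.242, 0.494, 0.216] pointing down, gripper open.
Joint ranges: [-3.03, 3.03], [-0.79, 2.21], [0.23, 2.52], [-1.04, 4.18], [0, 3.07], [-2.55, 2.55]. Speed limits (rad/s): [2.22, 2.22, 2.57, 3.14, 3.14, 3.14].

### API

Orientations are given as [roll, pitch, yaw] about the fixed x, y, z axes, in that order (R = Rz(yaw) Ry(pitch) Rx(roll)).
In Python, from station import ctrl, imaging gives the robot as it stands. The module is installed in compiled form; this text tells all that it offers.
- The arm moves only by the tool apply_moves, never from a script. Its argument "deltas" is a list of rows, each an object with "dp": the shift along the tool's x, y, z in m, a list of three; "roll": the turn about the tool's y in rad; "grip": the closure, from -1 (fully open) to 1 (shut). In form: [{"dp": [tx, ty, tz], "roll": roll, "grip": grip}, ...]. A call has 1 to 10 rows; each row shifts and turns the commanded pose from where the row before left it, along the tool's axes as they then stand; what a row does not reach is not made up. A row lasts 1/8 s, in which the tool goes at most 62.5 mm and 10.7 degrees, less where a joint would pass 70% of its speed; a pose out of reach is approached as far as the arm can. A call with a gripper value outside its range is refused whole. The fingers move at their own pace and stop on an object; "newtons" is the grip in N (left out, the last holds). Time passes only in rows, so rows that do not move let the fingers close. It gives the time, the measured TCP pose, the force and the opening at its end, in the units of the state.
- ctrl.get_obs(): the state, without advancing time (a new reading comes with each control period).
- imaging.camera(name): name is "scene" or "top" or "wrist"; returns the picture (384x512x3 uint8, blue, green, red); there is no depth.
- imaging.camera_info(name): a dict with "K" (3x3 intrinsics, pixels), "world_from_camera" (4x4, takes a point from camera to world coordinates). Camera axes: x right, y down, z forward; pixel columns grow to the right and rows downward; lengths in m; the calibration is good to about 2 mm. A picture is of the moment at which its call begins: read the wrist's pose just before it. camera_info takes no time and is no camera call; for the wrist camera it gives the pose at the moment of the call.
- ctrl.hand_in(): hands the job in, once; it reports no verdict.
The state is a dict: "time_s": time; "qpos": joint angles; "joint_vel": joint speeds; "tau": joint torques, N m; "ee_pos": TCP position; "eef_rot": TCP orientation; "force": force on the tool from outside, world axes, zero at the start; "moment": the same for the moment, N m; "grip_width": finger opening in m.
Only numpy, scipy, OpenCV 4.12 (cv2) and the standard library are available. Lean on these libraries where they do the work, as an engineer would, in place of code of your own. Each camera call takes 0.05 s, during which the arm holds its last target. There are 200 camera calls.

## Working session

There is one attempt and no reset: what is moved stays moved. The work goes in short steps, Python scripts to look and compute and a tool call to move; the robot and the scene stay as the last step left them, time stands still between calls to the robot, and variables do not carry over. Pictures are saved under pics/ and viewed, about 8 in all and at most 12, crops included, and the job is handed in when it is done.

Besides the shell and the picture viewer there is one more tool, called after ">>>" as name(argument=value, ...), one argument or row to a line, values as JSON. apply_moves: Moves the arm, as the interface text tells. Its arguments: {"type":"object","properties":{"deltas":{"type":"array"},"newtons":{"type":"number"}},"required":["deltas"]}

```bash
mkdir -p pics
python3 - <<'E'
from station import ctrl, imaging
import cv2,numpy as np
o=ctrl.get_obs();print(o)
for n in("scene","top"):
    cv2.imwrite(f"pics/{n}0.png",imaging.camera(n));i=imaging.camera_info(n);print(n,i["K"],i["world_from_camera"])
E
```

```text
{'time_s': 0.0, 'qpos': array([ 1.04939814e+00,  3.00432741e-01,  1.52160935e+00,  1.66378079e-05,
        1.32070104e+00, -6.65932546e-02]), 'joint_vel': array([-1.06812746e-03, -6.11359537e-04,  7.00930092e-04,  5.81776085e-05,
        2.03808279e-03, -5.65532178e-04]), 'tau': array([ 2.21804738e-03, -5.31833053e+01, -3.52735269e+01,  7.09044258e-02,
        2.46021291e-02,  5.70884566e-06]), 'ee_pos': array([0.24147274, 0.49386536, 0.21589541]), 'eef_rot': array([-1.57070369e+00,  1.14685328e-03,  1.11598732e+00]), 'force': array([ 0.23459295, -0.62181371, -0.79390631]), 'moment': array([-0.01564686,  0.01308139, -0.01193474]), 'grip_width': 0.09360076640132521}
scene [[424.86628341   0.         258.37897703]
 [  0.         424.86628341 186.90181371]
 [  0.           0.           1.        ]] [[-0.38263413  0.76465195 -0.51855426  1.26960068]
 [ 0.92389231  0.31439619 -0.21812389  0.29569184]
 [-0.00375737 -0.56254994 -0.82675477  1.30127406]
 [ 0.          0.          0.          1.        ]]
top [[466.01636584   0.         253.27645612]
 [  0.         466.01636584 203.11489839]
 [  0.           0.           1.        ]] [[ 0.02835575 -0.9954437   0.09103736  0.42687693]
 [-0.99955675 -0.0290631  -0.00645336  0.03810784]
 [ 0.00906979 -0.09081402 -0.99582657  1.78859553]
 [ 0.          0.          0.          1.        ]]
```

View pics/scene0.png

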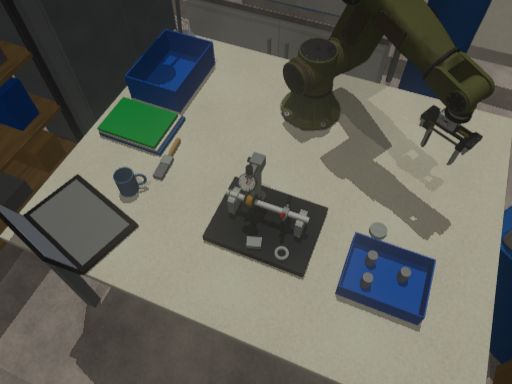

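View pics/top0.png

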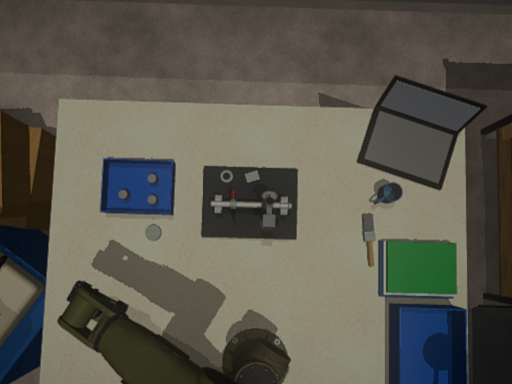

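The scene view shows the fixture around (265,220), with the column at (257,175). In the top view the plate spans about (203–297,167–239) and the shaft lies near row 205. Next I'll fit the plate and enlarge both views.

```bash
cat > h.py <<'E'
import numpy as np,cv2
from station import ctrl,imaging
def ray(n,uv,z,info=None):
    i=info or imaging.camera_info(n);T=i["world_from_camera"]
    d=T[:3,:3]@np.linalg.solve(i["K"],[uv[0],uv[1],1.]);c=T[:3,3]
    return c+d*(z-c[2])/d[2]
def proj(n,P,info=None):
    i=info or imaging.camera_info(n);T=i["world_from_camera"]
    p=i["K"]@(T[:3,:3].T@(np.asarray(P,float)-T[:3,3]));return p[:2]/p[2]
E
python3 - <<'E'
from h import *
t=cv2.imread("pics/top0.png");s=cv2.imread("pics/scene0.png")
g=t.max(2);m=(g<75).astype(np.uint8);m[:150]=0;m[250:]=0;m[:,:190]=0;m[:,310:]=0
m=cv2.morphologyEx(m,cv2.MORPH_CLOSE,np.ones((15,15)))
c=max(cv2.findContours(m,0,2)[0],key=cv2.contourArea)
r=cv2.minAreaRect(c);b=cv2.boxPoints(r);print(r)
for q in b: print(q,ray("top",q,.03))
a=cv2.resize(t[155:250,190:310],None,fx=5,fy=5,interpolation=2)
d=cv2.resize(s[140:280,190:340],None,fx=4,fy=4,interpolation=2)
h=max(a.shape[0],d.shape[0]);o=np.zeros((h,1200,3),np.uint8);o[:a.shape[0],:600]=a;o[:d.shape[0],600:]=d
cv2.imwrite("pics/c1.png",cv2.resize(o,(800,h*2//3)))
E
```

```text
((249.20164489746094, 202.24172973632812), (94.71347045898438, 70.66718292236328), 1.5911402702331543)
[200.88206 236.24675] [0.45681022 0.22015589 0.03      ]
[202.84428 165.6068 ] [0.72561398 0.22304515 0.03      ]
[297.52124 168.23671] [ 0.72627084 -0.13839557  0.03      ]
[295.55902 238.87666] [ 0.45710119 -0.13630915  0.03      ]
```

View pics/c1.png

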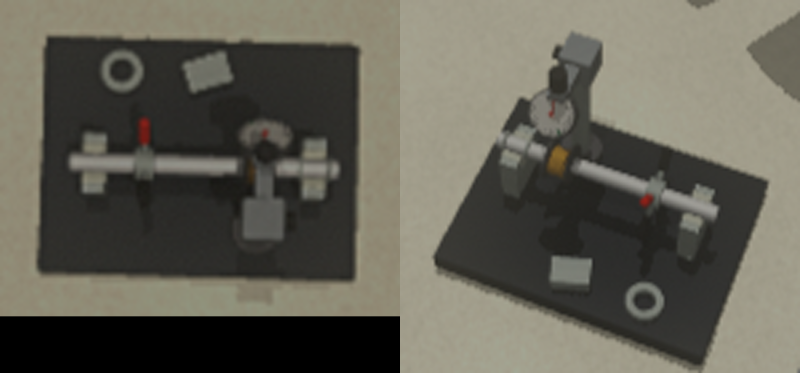

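Run:
```python
from h import *
from scipy.spatial.transform import Rotation as R
i=imaging.camera_info("wrist");o=ctrl.get_obs();Rt=R.from_euler("xyz",o["eef_rot"]).as_matrix()
T=i["world_from_camera"];print(i["K"]);print("cam in tool",Rt.T@(T[:3,3]-o["ee_pos"]));print(Rt.T@T[:3,:3])
print("knob",ray("top",(269.2,199.4),.285),ray("scene",(190+ (558-400)/2.667,140+72/2.667),.285))
print("shaft end L,R",ray("top",(190+69/3.333,155+161/3.333),.11),ray("top",(190+338/3.333,155+170/3.333),.11))
# plate corners in scene
F=np.array([.576,.042,0])
for p in [(150,-180,30),(-120,180,30),(150,180,30),(150,-180,30)]: 
    u=proj("scene",F+np.array(p)/1e3);print(p,(u-[190,140])*2.667+[400,0])
```

```text
[[296.11816778   0.         257.48131233]
 [  0.         296.11816778 195.16082985]
 [  0.           0.           1.        ]]
cam in tool [-0.00110672 -0.16859641  0.07800549]
[[ 9.99999491e-01 -9.74489771e-04 -2.60501940e-04]
 [-9.92327844e-06 -2.67744499e-01  9.63489950e-01]
 [-1.00865906e-03 -9.63489457e-01 -2.67744372e-01]]
knob [ 0.5779352  -0.02291916  0.285     ] [ 0.57607851 -0.02522276  0.285     ]
shaft end L,R [0.57515284 0.18101346 0.11      ] [ 0.57386336 -0.11097319  0.11      ]
(150, -180, 30) [433.21143306 254.58160166]
(-120, 180, 30) [771.09630207 178.25411538]
(150, 180, 30) [703.90549958 357.18990987]
(150, -180, 30) [433.21143306 254.58160166]
```

>>> apply_moves(
  deltas=[
    {"dp":[0,-0.05,0],"roll":0,"grip":-1},
    {"dp":[0,-0.05,0],"roll":0,"grip":-1},
    {"dp":[-0.0264,-0.03,-0.044],"roll":0,"grip":-1},
    {"dp":[-0.0264,0,-0.044],"roll":0,"grip":-1},
    {"dp":[-0.0264,0,-0.044],"roll":0,"grip":-1},
    {"dp":[-0.0264,0,-0.044],"roll":0,"grip":-1},
    {"dp":[-0.0264,0,-0.044],"roll":0,"grip":-1},
    {"dp":[-0.0264,0,-0.044],"roll":0,"grip":-1},
    {"dp":[-0.0264,0,-0.044],"roll":0,"grip":-1},
    {"dp":[-0.0264,0,-0.044],"roll":0,"grip":-1},
  ],
)

```text
time_s: 1.35
ee_pos: [0.4656, 0.1481, 0.3463]
eef_rot: [-1.57, 0.0, 1.116]
force: [0.3, -0.2, 0.3]
grip_width: 0.0941
```

>>> apply_moves(
  deltas=[
    {"dp":[-0.0264,0,-0.044],"roll":0,"grip":-1},
    {"dp":[-0.0264,0,-0.044],"roll":0,"grip":-1},
    {"dp":[-0.0264,0,-0.044],"roll":0,"grip":-1},
    {"dp":[-0.0264,0,-0.044],"roll":0,"grip":-1},
    {"dp":[0,0,0],"roll":0.18,"grip":-1},
    {"dp":[0,0,0],"roll":0.18,"grip":-1},
    {"dp":[0,0,0],"roll":0.18,"grip":-1},
    {"dp":[0,0,0],"roll":0.18,"grip":-1},
    {"dp":[0,0,0],"roll":0.18,"grip":-1},
    {"dp":[0,0,0],"roll":0.18,"grip":-1},
  ],
)

```text
time_s: 2.6
ee_pos: [0.5767, -0.0224, 0.3461]
eef_rot: [-1.571, 0.001, 0.03]
force: [0.8, -0.3, -0.1]
grip_width: 0.0938
```

>>> apply_moves(
  deltas=[
    {"dp":[0,0,0],"roll":0.18,"grip":-1},
    {"dp":[0,0,0],"roll":0.18,"grip":-1},
    {"dp":[0,0,0],"roll":0.18,"grip":-1},
    {"dp":[0,0,0],"roll":0.18,"grip":-1},
    {"dp":[0,0,0],"roll":0.18,"grip":-1},
    {"dp":[0,0,0],"roll":0.18,"grip":-1},
    {"dp":[0,0,0],"roll":0.18,"grip":-1},
    {"dp":[0,0,0],"roll":0.18,"grip":-1},
    {"dp":[0,0,0],"roll":0.168,"grip":-1},
  ],
)

```text
time_s: 3.72
ee_pos: [0.5767, -0.0224, 0.346]
eef_rot: [-1.572, 0.0, -1.578]
force: [0.3, -0.0, -1.5]
grip_width: 0.0938
```

Run:
```python
from h import *
o=ctrl.get_obs();print({k:np.round(o[k],4) for k in("time_s","ee_pos","eef_rot","qpos")})
im=imaging.camera("wrist");cv2.imwrite("pics/w1.png",im)
i=imaging.camera_info("wrist")
for z in (.258,.268,.278,.293): print(z,proj("wrist",[.576,-.023,z],i))
```

```text
{'time_s': np.float64(3.725), 'ee_pos': array([ 0.5767, -0.0224,  0.346 ]), 'eef_rot': array([-1.5715e+00,  1.0000e-04, -1.5777e+00]), 'qpos': array([-0.1024,  0.3047,  1.2199,  0.    ,  1.6178,  1.4754])}
0.258 [257.11833392 202.27261215]
0.268 [257.10467892 205.61143333]
0.278 [257.0899669  209.20870691]
0.293 [257.06563196 215.15890745]
```

View pics/w1.png

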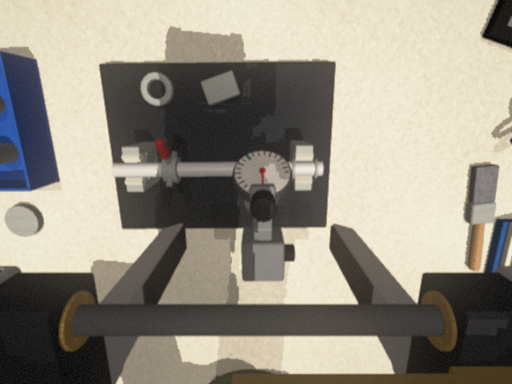

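The knob is at about (263,203), slightly right of the predicted column 257. The dial face is readable at (262,171), with its pointer at about 0. The shaft runs along row 170, and the red spoke points toward +x and up. I'll refine the positions from this view.

Run:
```python
from h import *
for q in [(101,64),(335,62),(328,228),(121,229)]: print(q,ray("wrist",q,.03))
print("ends",ray("wrist",(112,171),.105),ray("wrist",(323,169),.105))
print("hub",ray("wrist",(169,168),.12))
im=cv2.imread("pics/w1.png");g=im[185:235,235:295].max(2)
for z in(.26,.293):
    print(ray("wrist",(263,192),z),ray("wrist",(263,203),z))
cv2.imwrite("pics/w1c.png",cv2.resize(im[140:290,190:340],None,fx=4,fy=4,interpolation=2))
```

```text
(101, 64) [0.72886138 0.21087007 0.03      ]
(335, 62) [ 0.72593997 -0.142791    0.03      ]
(328, 228) [ 0.45742627 -0.1450436   0.03      ]
(121, 229) [0.46140815 0.21803582 0.03      ]
ends [0.57856813 0.18091088 0.105     ] [ 0.57663267 -0.11516641  0.105     ]
hub [0.58419282 0.09590303 0.12      ]
[ 0.5860766  -0.02840303  0.26      ] [ 0.57584036 -0.02828893  0.26      ]
[ 0.59490036 -0.02790927  0.293     ] [ 0.58599092 -0.02780996  0.293     ]
```

View pics/w1c.png

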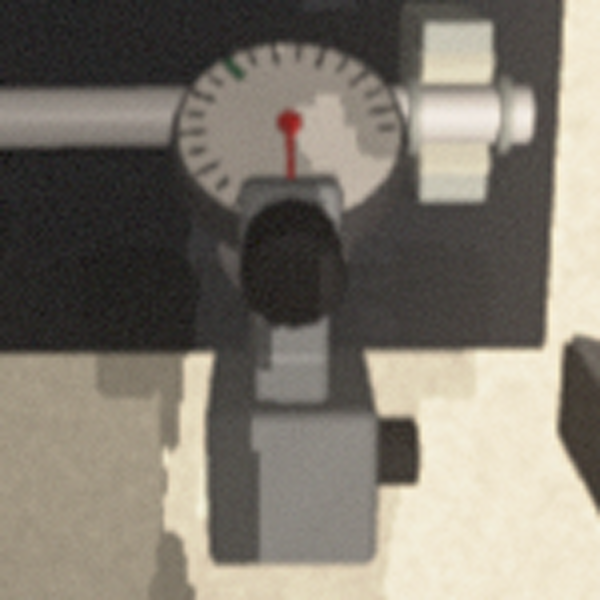

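The pointer is at 0 (down in the picture) and the green mark is up-left, as expected. The knob's silhouette centre is near column 263, which puts it at about y = -0.0275 and z = 0.264. I'll descend and grip it.

>>> apply_moves(
  deltas=[
    {"dp":[0.005,0.03,0],"roll":-0.007,"grip":-1},
    {"dp":[0,0.03,0],"roll":0,"grip":-1},
    {"dp":[0,0.026,0],"roll":0,"grip":-0.2},
    {"dp":[0,0,0],"roll":0,"grip":0.2},
    {"dp":[0,0,0],"roll":0,"grip":0.4},
    {"dp":[0,0,0],"roll":0,"grip":0.6},
    {"dp":[0,0,0],"roll":0,"grip":0.8},
    {"dp":[0,0,0],"roll":0,"grip":0.8},
    {"dp":[0,0,0],"roll":0,"grip":0.8},
  ],
  newtons=15,
)

```text
time_s: 4.9
ee_pos: [0.5763, -0.0271, 0.2608]
eef_rot: [-1.572, 0.001, -1.565]
force: [-8.8, 2.8, 6.1]
grip_width: 0.0316
```

Run:
```python
from h import *
im=imaging.camera("wrist");cv2.imwrite("pics/w2.png",im);s=imaging.camera("scene")
a=cv2.resize(im[100:280,150:360],(525,450));b=cv2.resize(s[140:250,215:275],(245,450),interpolation=2)
cv2.imwrite("pics/w2c.png",np.hstack([a,b]))
```

```text
(no output)
```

View pics/w2c.png

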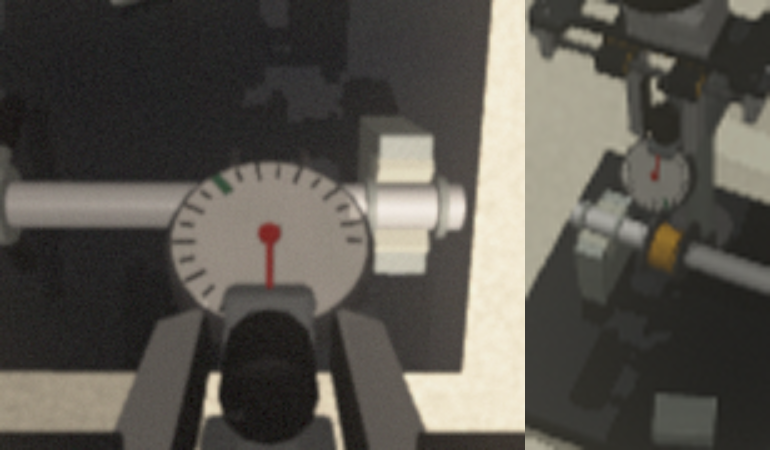

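The knob sits centred between the fingers, which were still 31 mm apart. I'll keep closing and check the force.

>>> apply_moves(
  deltas=[
    {"dp":[0,0,0],"roll":0,"grip":0.8},
    {"dp":[0,0,0],"roll":0,"grip":0.8},
    {"dp":[0,0,0],"roll":0,"grip":0.8},
  ],
)

```text
time_s: 5.38
ee_pos: [0.5756, -0.0269, 0.2605]
eef_rot: [-1.574, 0.001, -1.565]
force: [-10.9, 3.6, 5.7]
grip_width: 0.0235
```

There is about 11 N in -x and 6 N upward, so the tips are probably on the dial rim. I'll open slightly, raise 7 mm and regrip.

>>> apply_moves(
  deltas=[
    {"dp":[0,0,0],"roll":0,"grip":0.2},
    {"dp":[0,-0.003,0],"roll":0,"grip":0.2},
    {"dp":[0,-0.004,0],"roll":0,"grip":0.2},
    {"dp":[0,0,-0.001],"roll":0,"grip":0.2},
  ],
)

```text
time_s: 5.88
ee_pos: [0.5759, -0.0275, 0.2678]
eef_rot: [-1.57, -0.0, -1.565]
force: [-0.4, -0.0, -0.3]
grip_width: 0.0376
```

>>> apply_moves(
  deltas=[
    {"dp":[0,0,0],"roll":0,"grip":0.6},
    {"dp":[0,0,0],"roll":0,"grip":0.8},
    {"dp":[0,0,0],"roll":0,"grip":0.8},
    {"dp":[0,0,0],"roll":0,"grip":0.8},
    {"dp":[0,0,0],"roll":0,"grip":0.8},
    {"dp":[0,0,0],"roll":0,"grip":0.8},
  ],
)

```text
time_s: 6.62
ee_pos: [0.5757, -0.027, 0.2673]
eef_rot: [-1.571, 0.001, -1.565]
force: [-1.1, 5.7, -0.6]
grip_width: 0.0216
```

>>> apply_moves(
  deltas=[
    {"dp":[-0.0005,0.003,0],"roll":0,"grip":0.8},
    {"dp":[0,0.003,0],"roll":0,"grip":0.8},
    {"dp":[0,0.003,0],"roll":0,"grip":0.8},
    {"dp":[0,0.003,0],"roll":0,"grip":0.8},
    {"dp":[0,0.003,0],"roll":0,"grip":0.8},
    {"dp":[0,0.003,0],"roll":0,"grip":0.8},
    {"dp":[0,0.003,0],"roll":0,"grip":0.8},
    {"dp":[0,0.003,0],"roll":0,"grip":0.8},
    {"dp":[0,0.001,0],"roll":0,"grip":0.8},
    {"dp":[0,0,0],"roll":0,"grip":0.8},
  ],
)

```text
time_s: 7.88
ee_pos: [0.5757, -0.0269, 0.2425]
eef_rot: [-1.571, 0.0, -1.565]
force: [-0.8, 3.2, 3.3]
grip_width: 0.0219
```

```bash
cat >> h.py <<'E'
def dial(n="wrist",save=None,box=None):
    """red pointer pixels in box (u0,v0,u1,v1): hub-end/tip via PCA, prints angle candidates"""
    im=imaging.camera(n)
    if save: cv2.imwrite(save,im)
    b,g,r=[im[:,:,k].astype(int) for k in range(3)]
    m=((r>90)&(r>1.8*g)&(r>1.8*b)).astype(np.uint8)
    nn,l,st,c=cv2.connectedComponentsWithStats(m)
    return im,[(st[k].tolist(),c[k].round(1).tolist()) for k in range(1,nn) if st[k][4]>8]
E
python3 - <<'E'
from h import *
im,c=dial(save="pics/w3.png");print(c,ctrl.get_obs()["force"])
s=imaging.camera("scene")
a=cv2.resize(im[100:280,150:360],(525,450));b=cv2.resize(s[140:250,215:275],(245,450),interpolation=2)
cv2.imwrite("pics/w3c.png",np.hstack([a,b]))
E
```

```text
[([111, 146, 22, 27, 322], [121.2, 158.6]), ([254, 186, 8, 24, 79], [257.5, 194.0])] [-2.49067957  3.31832754  3.5974481 ]
```

View pics/w3c.png

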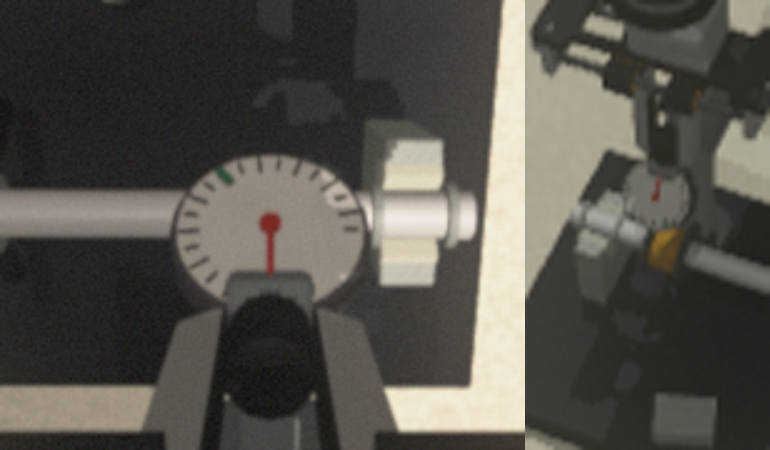

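The pointer is still at 0 (straight down, hub (270,224) in the crop), and the grip is good. I'll lower 10 mm more and read it numerically.

>>> apply_moves(
  deltas=[
    {"dp":[0,0.0025,0],"roll":0,"grip":0.8},
    {"dp":[0,0.0025,0],"roll":0,"grip":0.8},
    {"dp":[0,0.0025,0],"roll":0,"grip":0.8},
    {"dp":[0,0.0025,0],"roll":0,"grip":0.8},
    {"dp":[0,0,0],"roll":0,"grip":0.8},
  ],
)

```text
time_s: 8.6
ee_pos: [0.5757, -0.0269, 0.2322]
eef_rot: [-1.571, 0.0, -1.565]
force: [-1.0, 3.7, 0.9]
grip_width: 0.0217
```

```bash
cat >> h.py <<'E'
def pointer(im,box,asp,save=None):
    """clockwise angle of the red pointer from image-down; box u0,v0,u1,v1; asp = vertical/horizontal axis ratio of the face"""
    u0,v0,u1,v1=box;c=cv2.resize(im[v0:v1,u0:u1],None,fx=4,fy=4/asp,interpolation=cv2.INTER_CUBIC).astype(int)
    b,g,r=c[:,:,0],c[:,:,1],c[:,:,2];m=((r>80)&(r>1.6*g)&(r>1.6*b)).astype(np.uint8)
    nn,l,st,_=cv2.connectedComponentsWithStats(m)
    if nn<2: return None
    m=(l==1+st[1:,4].argmax()).astype(np.uint8)
    d=cv2.distanceTransform(m,2,5);h=np.argwhere(d>=.85*d.max()).mean(0)
    p=np.argwhere(m>0)-h;n=np.hypot(*p.T);t=p[n>1.3*d.max()].mean(0)
    if save: cv2.imwrite(save,c.astype(np.uint8))
    return np.arctan2(-t[1],t[0])%(2*np.pi),h,t,int(m.sum())
E
python3 - <<'E'
from h import *
im=cv2.imread("pics/w3.png");print(pointer(im,(215,155,300,225),.76))
im=imaging.camera("wrist");cv2.imwrite("pics/w4.png",im);print(pointer(im,(215,155,300,225),.76,"pics/w4d.png"))
E
```

```text
(np.float64(6.278404480289466), array([179.37735849, 171.71698113]), array([64.20827025,  0.30697096]), 1886)
(np.float64(6.27643382309996), array([179.21052632, 171.8245614 ]), array([64.10466643,  0.43280821]), 1943)
```

>>> apply_moves(
  deltas=[
    {"dp":[0,0.002,0],"roll":0,"grip":0.8},
    {"dp":[0,0.002,0],"roll":0,"grip":0.8},
    {"dp":[0,0.002,0],"roll":0,"grip":0.8},
    {"dp":[0,0.002,0],"roll":0,"grip":0.8},
    {"dp":[0,0,0],"roll":0,"grip":0.8},
  ],
)

```text
time_s: 9.28
ee_pos: [0.5758, -0.0269, 0.2244]
eef_rot: [-1.571, 0.0, -1.565]
force: [-1.8, 3.0, 3.1]
grip_width: 0.0217
```

Run:
```python
from h import *
im=imaging.camera("wrist");cv2.imwrite("pics/w5.png",im);print(pointer(im,(215,155,300,225),.76,"pics/w5d.png"),ctrl.get_obs()["force"])
```

```text
(np.float64(0.8086640986839798), array([179.734375, 171.421875]), array([ 46.83662798, -49.06834968]), 2105) [-1.40968828  4.3095295   3.08087621]
```

>>> apply_moves(
  deltas=[
    {"dp":[0,0.002,0],"roll":0,"grip":0.8},
    {"dp":[0,0.002,0],"roll":0,"grip":0.8},
    {"dp":[0,0.002,0],"roll":0,"grip":0.8},
    {"dp":[0,0,0],"roll":0,"grip":0.8},
  ],
)

```text
time_s: 9.82
ee_pos: [0.5757, -0.0269, 0.2184]
eef_rot: [-1.571, 0.0, -1.565]
force: [-1.4, 4.2, 3.5]
grip_width: 0.0219
```

Run:
```python
from h import *
im=imaging.camera("wrist");cv2.imwrite("pics/w6.png",im);print(pointer(im,(215,155,300,225),.76),ctrl.get_obs()["force"],ctrl.get_obs()["ee_pos"])
# green mark angle about the hub
c=cv2.resize(im[155:225,215:300],None,fx=4,fy=4/.76,interpolation=cv2.INTER_CUBIC).astype(int)
b,g,r=c[:,:,0],c[:,:,1],c[:,:,2];m=((g>1.25*r)&(g>1.1*b)&(g>40)).astype(np.uint8)
n,l,st,ce=cv2.connectedComponentsWithStats(m);k=1+st[1:,4].argmax();t=ce[k]-[171.5,179.5];print(n,st[k],np.arctan2(-t[0],t[1])%6.283)
```

```text
(np.float64(2.3554888447272813), array([178.78947368, 171.19298246]), array([-44.66741321, -44.73049645]), 1984) [-2.27326925  3.65599404  4.28990126] [ 0.57576207 -0.02693314  0.21843364]
2 [ 86  62  25  34 350] 2.507244081053398
```

>>> apply_moves(
  deltas=[
    {"dp":[0,0.0006,0],"roll":0,"grip":0.8},
    {"dp":[0,0,0],"roll":0,"grip":0.8},
    {"dp":[0,0,0],"roll":0,"grip":0.5},
    {"dp":[0,0,0],"roll":0,"grip":0},
    {"dp":[0,0,0],"roll":0,"grip":-0.2},
    {"dp":[0,-0.01,0],"roll":0,"grip":-0.2},
    {"dp":[0,-0.03,0],"roll":0,"grip":-0.2},
    {"dp":[0,-0.04,0],"roll":0,"grip":-0.2},
    {"dp":[0,-0.03,0],"roll":0,"grip":-0.2},
    {"dp":[0,0,0],"roll":0,"grip":-0.2},
  ],
)

```text
time_s: 11.12
ee_pos: [0.5762, -0.0271, 0.3307]
eef_rot: [-1.566, -0.001, -1.565]
force: [0.4, -0.4, -1.0]
grip_width: 0.0567
```

Run:
```python
from h import *
im=imaging.camera("wrist");cv2.imwrite("pics/w7.png",im);print(ctrl.get_obs()["ee_pos"])
a=cv2.resize(im[90:290,80:360],(784,560),interpolation=2);cv2.imwrite("pics/w7c.png",a)
```

```text
[ 0.57587162 -0.0270303   0.32865165]
```

View pics/w7c.png

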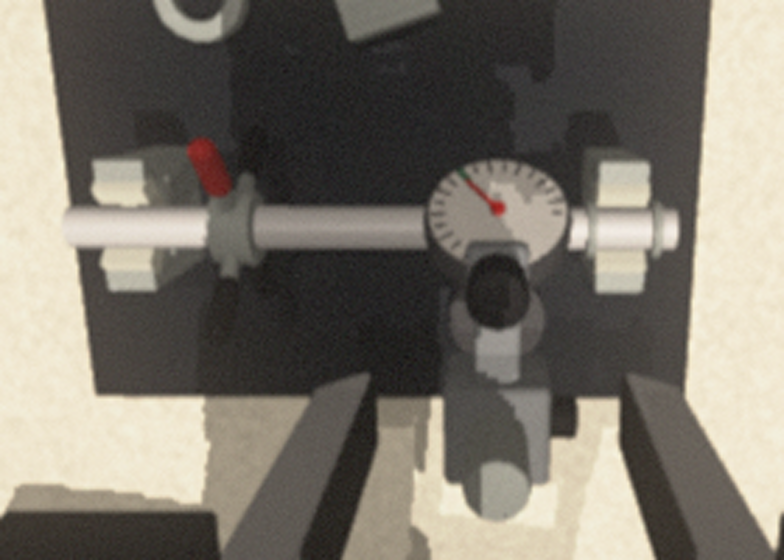

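The carriage has been released and the pointer is on the green mark (hub (497,208), mark (462,172) in the crop). The red spoke is at crop (210,167). Next I'll measure the spoke angle from the calibrated view.

```bash
cat >> h.py <<'E'
AX=np.array([.577,.105]);YS=.098
def spoke(im,info,y=YS):
    b,g,r=[im[:,:,k].astype(int) for k in range(3)];m=((r>80)&(r>1.8*g)&(r>1.8*b)).astype(np.uint8);m[:,215:]=0;m[250:]=0
    n,l,st,ce=cv2.connectedComponentsWithStats(m)
    if n<2: return None
    k=1+st[1:,4].argmax();T=info["world_from_camera"]
    def hit(uv):
        d=T[:3,:3]@np.linalg.solve(info["K"],[uv[0],uv[1],1.]);c=T[:3,3];return (c+d*(y-c[1])/d[1])[[0,2]]-AX
    q=hit(ce[k]);return st[k].tolist(),ce[k].round(1),q.round(4),np.hypot(*q).round(4),np.degrees(np.arctan2(q[1],q[0])).round(1)
def look(tag,box=None):
    info=imaging.camera_info("wrist");im=imaging.camera("wrist");cv2.imwrite(f"pics/{tag}.png",im)
    o=ctrl.get_obs();print(o["time_s"],o["ee_pos"].round(4))
    u,v=proj("wrist",[.600,-.027,.205],info).astype(int)
    for asp in(.76,): print("dial",pointer(im,box or (u-45,v-45,u+45,v+45),asp))
    print("spoke",spoke(im,info))
E
python3 - <<'E'
from h import *
look("w8")
i=imaging.camera_info("wrist");im=cv2.imread("pics/w7.png")
b,g,r=[im[:,:,k].astype(int) for k in range(3)]
m=((r>80)&(r>1.8*g)&(r>1.8*b)).astype(np.uint8)
print(cv2.connectedComponentsWithStats(m)[2:])
print("dialhub px guess",(80+497/2.8,90+208/2.8),proj("wrist",[.6,-.027,.205],i))
for a in(35,45,55):
  for rr in(.018,.062): print(a,rr,proj("wrist",[.577+rr*np.cos(np.radians(a)),.098,.105+rr*np.sin(np.radians(a))],i))
for e in(-.145,.145):print("end",proj("wrist",[.577,.038+e,.105],i))
E
```

```text
11.225 [ 0.5756 -0.0269  0.3274]
dial (np.float64(2.4077360111111377), array([213.26315789, 186.94736842]), array([-30.63695981, -27.63107449]), 776)
spoke ([147, 138, 15, 22, 188], array([153.6, 148.4]), array([0.0346, 0.0319]), np.float64(0.047), np.float64(42.7))
(array([[     0,      0,    512,    384, 196389],
       [   147,    139,     15,     21,    191],
       [   247,    155,      2,      2,      2],
       [   250,    157,     10,     10,     26]], dtype=int32), array([[255.59874535, 191.545555  ],
       [153.9895288 , 148.94764398],
       [247.5       , 155.5       ],
       [255.96153846, 162.76923077]]))
dialhub px guess (257.5, 164.28571428571428) [256.75109659 168.09763625]
35 0.018 [160.24793498 161.46874519]
35 0.062 [150.93141242 134.46932424]
45 0.018 [159.78777963 163.3213817 ]
45 0.062 [149.0032501  141.08218162]
55 0.018 [159.44489405 165.43851061]
55 0.062 [147.53487425 148.97443973]
end [316.49631779 171.90262553]
end [100.1419051  170.88263138]
```

>>> apply_moves(
  deltas=[
    {"dp":[-0.042,0,0.004],"roll":0,"grip":1},
    {"dp":[-0.042,0,0.004],"roll":0,"grip":1},
    {"dp":[-0.041,0.02,0.0027],"roll":0,"grip":1},
    {"dp":[0,0.05,0],"roll":0,"grip":1},
    {"dp":[0,0.03,0],"roll":0,"grip":1},
    {"dp":[0,0,0],"roll":0,"grip":1},
    {"dp":[0,0.03,0],"roll":0,"grip":1},
    {"dp":[0,0.02,0],"roll":0,"grip":1},
    {"dp":[0,0.0195,0],"roll":0,"grip":1},
    {"dp":[0,0,0],"roll":0,"grip":1},
  ],
  newtons=10,
)

```text
time_s: 12.48
ee_pos: [0.5856, 0.098, 0.1583]
eef_rot: [-1.572, -0.0, -1.565]
force: [0.5, -0.5, 0.6]
grip_width: 0.0004
```

Run:
```python
from h import *
print(ctrl.get_obs()["ee_pos"])
im=imaging.camera("wrist");cv2.imwrite("pics/w9.png",im)
s=imaging.camera("scene")
cv2.imwrite("pics/w9c.png",np.hstack([cv2.resize(im,(480,360)),cv2.resize(s[150:240,235:315],(320,360),interpolation=2)]))
```

```text
[0.58560015 0.09795321 0.15833316]
```

View pics/w9c.png

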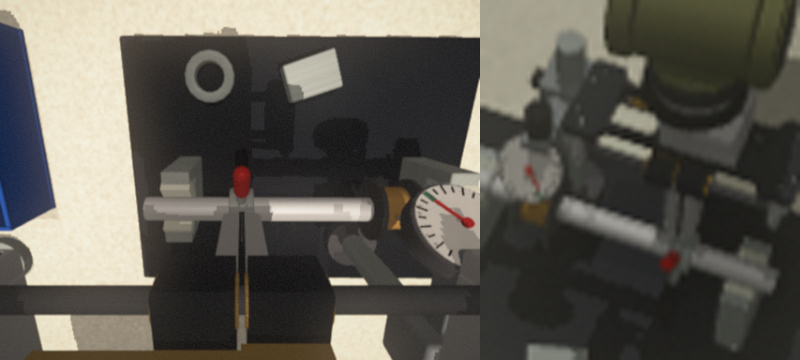

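The closed fingers sit in the gap behind the red spoke at (242,180), and the dial is visible at the right of the wrist view at (465,222). I'll push the red spoke gently down its arc.

>>> apply_moves(
  deltas=[
    {"dp":[0,0.003,0.005],"roll":0,"grip":1},
    {"dp":[0,0.003,0.005],"roll":0,"grip":1},
    {"dp":[0,0.003,0.003],"roll":0,"grip":1},
    {"dp":[0,0.003,0.003],"roll":0,"grip":1},
    {"dp":[0,0.003,0.0025],"roll":0,"grip":1},
    {"dp":[0,0.0026,0.002],"roll":0,"grip":1},
    {"dp":[0,0,0],"roll":0,"grip":1},
  ],
)

```text
time_s: 13.45
ee_pos: [0.6062, 0.0982, 0.1404]
eef_rot: [-1.571, -0.0, -1.565]
force: [0.2, 0.7, 0.8]
grip_width: 0.0003
```

```bash
cat >> h.py <<'E'
def face(info):
    """hub pixel guess and pointer angle using local projection of the dial plane (normal n in x-z, tilt from vertical)"""
def look2(tag,H=np.array([.600,-.027,.205])):
    info=imaging.camera_info("wrist");im=imaging.camera("wrist");cv2.imwrite(f"pics/{tag}.png",im);o=ctrl.get_obs()
    b,g,r=[im[:,:,k].astype(int) for k in range(3)]
    m=((r>80)&(r>1.7*g)&(r>1.7*b)).astype(np.uint8);n,l,st,ce=cv2.connectedComponentsWithStats(m)
    print(o["time_s"],o["ee_pos"].round(4),o["force"].round(1))
    for k in range(1,n):
        if st[k][4]>15: print(st[k].tolist(),ce[k].round(1))
    return im,info
E
python3 - <<'E'
from h import *
im,info=look2("w10")
print(proj("wrist",[.6,-.027,.205],info))
E
```

```text
13.5 [0.6061 0.0982 0.1405] [-0.6 -0.4 -0.1]
[249, 194, 18, 32, 508] [257.5 209.6]
[481, 262, 14, 12, 53] [487.4 267.5]
[557.42306056 323.59368885]
```

>>> apply_moves(
  deltas=[
    {"dp":[0,-0.01,-0.004],"roll":0,"grip":1},
    {"dp":[0,-0.045,0],"roll":0,"grip":1},
    {"dp":[0,-0.045,0],"roll":0,"grip":1},
    {"dp":[0,0,0],"roll":0,"grip":1},
  ],
)

```text
time_s: 14.0
ee_pos: [0.6031, 0.0983, 0.2453]
eef_rot: [-1.564, 0.001, -1.565]
force: [-0.1, -0.9, -0.9]
grip_width: 0.0005
```

```bash
cat >> h.py <<'E'
def dialang(im,info,tau=56,umin=215,draw=False):
    s=4;c=cv2.resize(im,None,fx=s,fy=s,interpolation=cv2.INTER_CUBIC).astype(int)
    b,g,r=c[:,:,0],c[:,:,1],c[:,:,2];m=((r>75)&(r>1.5*g)&(r>1.5*b)).astype(np.uint8);m[:,:umin*s]=0
    n,l,st,_=cv2.connectedComponentsWithStats(m);m=(l==1+st[1:,4].argmax()).astype(np.uint8)
    d=cv2.distanceTransform(m,2,5);h=np.argwhere(d>=.85*d.max()).mean(0);p=np.argwhere(m>0);q=np.hypot(*(p-h).T)
    t=p[q>1.4*d.max()].mean(0);hub=(h[::-1]+.5)/s-.5;tip=(t[::-1]+.5)/s-.5
    T=info["world_from_camera"];C=T[:3,3];ta=np.radians(tau);N=np.array([np.sin(ta),0,np.cos(ta)]);U=np.array([-np.cos(ta),0,np.sin(ta)]);Rr=np.cross(U,N)
    R=lambda uv:T[:3,:3]@np.linalg.solve(info["K"],[uv[0],uv[1],1.])
    rh=R(hub);P0=C+rh*(-.027-C[1])/rh[1] if abs(rh[1])>.3*np.linalg.norm(rh) else C+rh*(.215-C[2])/rh[2]
    def ang(uv):
        rt=R(uv);v=C+rt*(N@(P0-C))/(N@rt)-P0;return np.arctan2(v@Rr,v@U)%(2*np.pi)
    gm=((g>1.2*r)&(g>1.05*b)&(g>35)).astype(np.uint8);y,x=(hub[::-1]*s).astype(int);w=int(30*s);mk=np.zeros_like(gm);mk[max(0,y-w):y+w,max(0,x-w):x+w]=1;gm*=mk
    n,l,st,ce=cv2.connectedComponentsWithStats(gm);ga=None
    if n>1: k=1+st[1:,4].argmax();ga=(ang((ce[k]+.5)/s-.5).round(3),int(st[k][4]))
    return ang(tip).round(3),"green",ga,hub.round(1),tip.round(1)
def L(tag):
    info=imaging.camera_info("wrist");im=imaging.camera("wrist");cv2.imwrite(f"pics/{tag}.png",im);o=ctrl.get_obs()
    print(o["time_s"],o["ee_pos"].round(4))
    for tau in(50,56,62): print(tau,dialang(im,info,tau))
    print("spoke",spoke(im,info))
E
python3 - <<'E'
from h import *
L("w11")
E
```

```text
14.05 [0.6024 0.0983 0.2426]
50 (np.float64(6.25), 'green', (np.float64(1.251), 1), array([257.8, 177.1]), array([257.8, 177.7]))
56 (np.float64(6.253), 'green', (np.float64(1.223), 1), array([257.8, 177.1]), array([257.8, 177.7]))
62 (np.float64(6.257), 'green', (np.float64(1.185), 1), array([257.8, 177.1]), array([257.8, 177.7]))
spoke None
```

```bash
sed -i 's/m\[:,215:\]=0/m[:,330:]=0/; s/umin=215/umin=330/' h.py
python3 - <<'E'
from h import *
info=imaging.camera_info("wrist");im=cv2.imread("pics/w11.png")
for tau in(50,56,62): print(tau,dialang(im,info,tau))
print("spoke",spoke(im,info))
E
```

```text
50 (np.float64(2.448), 'green', (np.float64(2.437), 195), array([410.7, 214.2]), array([399.9, 205.8]))
56 (np.float64(2.524), 'green', (np.float64(2.512), 195), array([410.7, 214.2]), array([399.9, 205.8]))
62 (np.float64(2.614), 'green', (np.float64(2.601), 195), array([410.7, 214.2]), array([399.9, 205.8]))
spoke ([252, 163, 12, 29, 300], array([257.9, 177.2]), array([0.1298, 0.4374]), np.float64(0.4563), np.float64(73.5))
```

```bash
cat >> h.py <<'E'
def spoke(im,info,lo=-20,hi=135):
    b,g,r=[im[:,:,k].astype(int) for k in range(3)];m=((r>80)&(r>1.8*g)&(r>1.8*b)).astype(np.uint8);m[:,330:]=0;m[300:]=0
    n,l,st,ce=cv2.connectedComponentsWithStats(m)
    if n<2: return None
    k=1+st[1:,4].argmax();a=np.arange(lo,hi,.5)
    P=np.array([proj("wrist",[AX[0]+.062*np.cos(x),YS,AX[1]+.062*np.sin(x)],info) for x in np.radians(a)])
    Q=np.array([proj("wrist",[AX[0]+.045*np.cos(x),YS,AX[1]+.045*np.sin(x)],info) for x in np.radians(a)])
    e=np.abs(Q[:,1]-ce[k][1]);return st[k].tolist(),ce[k].round(1),"phi",a[np.argsort(e)[:3]],"area",st[k][4]
E
python3 - <<'E'
from h import *
info=imaging.camera_info("wrist");print(spoke(cv2.imread("pics/w11.png"),info))
for a in(0,15,25,35,45,60):print(a,[proj("wrist",[AX[0]+r*np.cos(np.radians(a)),YS,AX[1]+r*np.sin(np.radians(a))],info).round(1) for r in(.018,.062)])
im=cv2.imread("pics/w11.png");cv2.imwrite("pics/w11c.png",np.hstack([cv2.resize(im[130:260,200:330],(390,390),interpolation=2),cv2.resize(im[150:280,350:480],(390,390),interpolation=2)]))
E
```

```text
([252, 163, 12, 29, 300], array([257.9, 177.2]), 'phi', array([23. , 23.5, 22.5]), 'area', np.int32(300))
0 [array([256.9, 195.2]), array([257.1, 154.2])]
15 [array([256.9, 196.9]), array([257.1, 158.5])]
25 [array([256.9, 198.7]), array([257. , 163.9])]
35 [array([256.9, 200.9]), array([257. , 171.3])]
45 [array([256.9, 203.4]), array([256.9, 180.6])]
60 [array([256.9, 207.7]), array([256.9, 197.1])]
```

View pics/w11c.png

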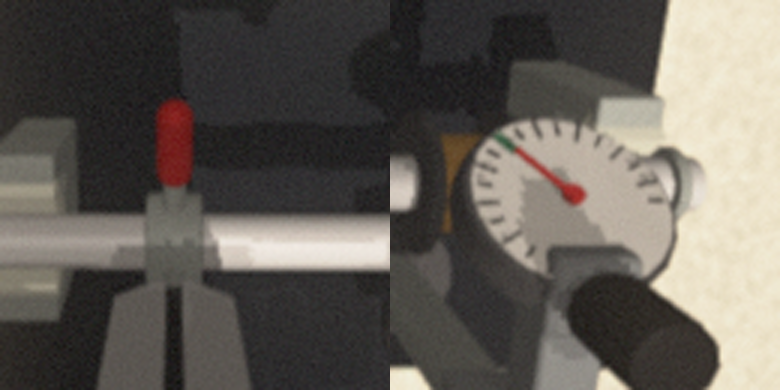

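The red spoke is at about 24°, having turned about 20° from 45°, yet the dial is still at green (2.52 vs 2.51). So an extremum lies near 35°. I'll push further to see whether it is a high or a low spot.

>>> apply_moves(
  deltas=[
    {"dp":[0,0.045,0],"roll":0,"grip":1},
    {"dp":[0,0.045,0],"roll":0,"grip":1},
    {"dp":[0,0.0095,0.0035],"roll":0,"grip":1},
    {"dp":[0,0.003,0.0015],"roll":0,"grip":1},
    {"dp":[0,0.004,0.0015],"roll":0,"grip":1},
    {"dp":[0,0.004,0.0015],"roll":0,"grip":1},
    {"dp":[0,0.004,0.001],"roll":0,"grip":1},
    {"dp":[0,0,0],"roll":0,"grip":1},
    {"dp":[0,-0.02,-0.006],"roll":0,"grip":1},
    {"dp":[0,-0.045,0],"roll":0,"grip":1},
  ],
)

```text
time_s: 15.3
ee_pos: [0.604, 0.0982, 0.1917]
eef_rot: [-1.574, -0.0, -1.565]
force: [0.9, 0.6, 0.8]
grip_width: 0.0001
```

>>> apply_moves(
  deltas=[
    {"dp":[0,-0.049,0],"roll":0,"grip":1},
    {"dp":[0,0,0],"roll":0,"grip":1},
  ],
)

```text
time_s: 15.55
ee_pos: [0.606, 0.0984, 0.2459]
eef_rot: [-1.563, 0.001, -1.565]
force: [-0.8, -1.1, 0.1]
grip_width: 0.0001
```

```bash
sed -i 's/for tau in(50,56,62)/for tau in(56,)/' h.py
python3 - <<'E'
from h import *
L("w12")
E
```

```text
15.6 [0.6054 0.0983 0.243 ]
56 (np.float64(2.686), 'green', (np.float64(2.517), 218), array([410. , 217.6]), array([400.3, 208.1]))
spoke ([253, 158, 11, 30, 313], array([258. , 172.7]), 'phi', array([-11. , -10.5, -11.5]), 'area', np.int32(313))
```

The reading rose by about 0.16 rad, so the low spot is near a red angle of 35°. The high spot is therefore about 145° further on in the same direction (red at -145°), and the maximum reading should be about 4.5, clear of the stop. Next I'll go behind the following black spoke, now near 95°, and continue.

>>> apply_moves(
  deltas=[
    {"dp":[0,0,-0.028],"roll":0,"grip":1},
    {"dp":[0,0,-0.0268],"roll":0,"grip":1},
    {"dp":[0,0.035,0],"roll":0,"grip":1},
    {"dp":[0,0.035,0],"roll":0,"grip":1},
    {"dp":[0,0.012,0],"roll":0,"grip":1},
    {"dp":[0,0,0.005],"roll":0,"grip":1},
    {"dp":[0,0,0.005],"roll":0,"grip":1},
    {"dp":[0,0,0.005],"roll":0,"grip":1},
    {"dp":[0,0,0.005],"roll":0,"grip":1},
    {"dp":[0,0,0.005],"roll":0,"grip":1},
  ],
)

```text
time_s: 16.85
ee_pos: [0.5758, 0.0981, 0.1585]
eef_rot: [-1.571, 0.0, -1.565]
force: [-2.6, 0.2, 1.0]
grip_width: 0.0004
```

>>> apply_moves(
  deltas=[
    {"dp":[0,0,0.0051],"roll":0,"grip":1},
    {"dp":[0,0,0.0052],"roll":0,"grip":1},
    {"dp":[0,0.003,0.0052],"roll":0,"grip":1},
    {"dp":[0,0.003,0.0051],"roll":0,"grip":1},
    {"dp":[0,0,0],"roll":0,"grip":1},
    {"dp":[0,-0.02,-0.006],"roll":0,"grip":1},
    {"dp":[0,-0.034,0.005],"roll":0,"grip":1},
    {"dp":[0,-0.034,0.005],"roll":0,"grip":1},
    {"dp":[0,0,0.0056],"roll":0,"grip":1},
    {"dp":[0,0,0],"roll":0,"grip":1},
  ],
)

```text
time_s: 18.1
ee_pos: [0.6054, 0.0982, 0.2403]
eef_rot: [-1.571, -0.0, -1.565]
force: [0.4, -0.3, 0.3]
grip_width: 0.0005
```

Run:
```python
from h import *
L("w13");print(ctrl.get_obs()["force"])
```

```text
18.15 [0.6052 0.0982 0.2397]
56 (np.float64(3.359), 'green', (np.float64(2.515), 209), array([413.2, 218.4]), array([411.5, 206.8]))
spoke ([253, 164, 10, 19, 163], array([257.5, 173.1]), 'phi', array([-1. , -1.5, -0.5]), 'area', np.int32(163))
[ 0.13100449  0.73054191 -0.39963979]
```

>>> apply_moves(
  deltas=[
    {"dp":[0,0.03,-0.0116],"roll":0,"grip":1},
    {"dp":[0,0.04,0],"roll":0,"grip":1},
    {"dp":[0,0.016,0],"roll":0,"grip":1},
    {"dp":[0,0.004,0.004],"roll":0,"grip":1},
    {"dp":[0,0.0035,0.004],"roll":0,"grip":1},
    {"dp":[0,0.003,0.0024],"roll":0,"grip":1},
    {"dp":[0,0.003,0.0023],"roll":0,"grip":1},
    {"dp":[0,0.0035,0.0018],"roll":0,"grip":1},
    {"dp":[0,0.0035,0.0018],"roll":0,"grip":1},
    {"dp":[0,0,0],"roll":0,"grip":1},
  ],
)

```text
time_s: 19.4
ee_pos: [0.6102, 0.0982, 0.1333]
eef_rot: [-1.572, -0.0, -1.565]
force: [0.2, -0.7, -0.0]
grip_width: 0.0004
```

>>> apply_moves(
  deltas=[
    {"dp":[0,-0.02,-0.0049],"roll":0,"grip":1},
    {"dp":[0,-0.04,0],"roll":0,"grip":1},
    {"dp":[0,-0.04,0],"roll":0,"grip":1},
    {"dp":[0,-0.0065,0],"roll":0,"grip":1},
    {"dp":[0,0,0],"roll":0,"grip":1},
  ],
)

```text
time_s: 20.02
ee_pos: [0.6052, 0.0982, 0.2408]
eef_rot: [-1.57, 0.0, -1.565]
force: [-0.1, 0.2, -0.6]
grip_width: 0.0006
```

Run:
```python
from h import *
L("w14");print(ctrl.get_obs()["force"])
```

```text
20.075 [0.605  0.0982 0.2398]
56 (np.float64(3.848), 'green', (np.float64(2.505), 214), array([413.1, 217.9]), array([419.1, 208.5]))
spoke ([253, 194, 1, 2, 2], array([253. , 194.5]), 'phi', array([47. , 46.5, 47.5]), 'area', np.int32(2))
[ 0.7069362   0.23807794 -0.37730065]
```

>>> apply_moves(
  deltas=[
    {"dp":[0,0,-0.033],"roll":0,"grip":1},
    {"dp":[0,0,-0.032],"roll":0,"grip":1},
    {"dp":[0,0.04,0],"roll":0,"grip":1},
    {"dp":[0,0.042,0],"roll":0,"grip":1},
    {"dp":[0,0,0.005],"roll":0,"grip":1},
    {"dp":[0,0,0.005],"roll":0,"grip":1},
    {"dp":[0,0,0.005],"roll":0,"grip":1},
    {"dp":[0,0,0.005],"roll":0,"grip":1},
    {"dp":[0,0,0.005],"roll":0,"grip":1},
    {"dp":[0,0,0.005],"roll":0,"grip":1},
  ],
)

```text
time_s: 21.32
ee_pos: [0.5708, 0.098, 0.1585]
eef_rot: [-1.571, 0.0, -1.565]
force: [-1.3, -0.7, 1.7]
grip_width: 0.0007
```

>>> apply_moves(
  deltas=[
    {"dp":[0,0,0.005],"roll":0,"grip":1},
    {"dp":[0,0,0.005],"roll":0,"grip":1},
    {"dp":[0,0.002,0.005],"roll":0,"grip":1},
    {"dp":[0,0.002,0.005],"roll":0,"grip":1},
    {"dp":[0,0.002,0.0056],"roll":0,"grip":1},
    {"dp":[0,0,0],"roll":0,"grip":1},
    {"dp":[0,-0.02,-0.006],"roll":0,"grip":1},
    {"dp":[0,-0.034,0.005],"roll":0,"grip":1},
    {"dp":[0,-0.034,0.0104],"roll":0,"grip":1},
    {"dp":[0,0,0],"roll":0,"grip":1},
  ],
)

```text
time_s: 22.58
ee_pos: [0.6064, 0.0983, 0.2446]
eef_rot: [-1.564, 0.001, -1.565]
force: [-0.6, -0.8, -0.1]
grip_width: 0.0007
```

Run:
```python
from h import *
L("w15")
```

```text
22.625 [0.6056 0.0983 0.2423]
56 (np.float64(4.396), 'green', (np.float64(2.508), 230), array([410.9, 218.3]), array([422.9, 214.8]))
spoke None
```

Run:
```python
import numpy as np
from scipy.optimize import least_squares
a=np.array([45,24,4,-45,-75,-135.]);r=np.array([2.5,2.51,2.67,3.344,3.833,4.388])
def f(p,a):
    s=np.radians(a-p[0]);return p[1]+.25*(4*np.cos(s)+np.sqrt(441-16*np.sin(s)**2)-21)
for sel in (slice(None),slice(2,None),slice(3,None),slice(0,5)):
    q=least_squares(lambda p:f(p,a[sel])-r[sel],[-145,3.5]);print(q.x,(f(q.x,a)-r).round(3),q.x[1]+1)
```

```text
[-136.42885972    3.4540648 ] [-0.046 -0.009 -0.026 -0.011  0.025  0.066] 4.4540647981772
[-133.08673844    3.403864  ] [-0.096 -0.042 -0.043 -0.003  0.03   0.015] 4.403864004879614
[-132.90934104    3.38761641] [-0.112 -0.057 -0.057 -0.016  0.017 -0.001] 4.3876164143938166
[-138.97166043    3.49119014] [-0.007  0.017 -0.012 -0.018  0.02   0.1  ] 4.491190141809323
```

>>> apply_moves(
  deltas=[
    {"dp":[0,0.04,-0.0114],"roll":0,"grip":1},
    {"dp":[0,0.046,0],"roll":0,"grip":1},
    {"dp":[0,0.004,0.004],"roll":0,"grip":1},
    {"dp":[0,0.0035,0.004],"roll":0,"grip":1},
    {"dp":[0,0.003,0.0024],"roll":0,"grip":1},
    {"dp":[0,0.003,0.0023],"roll":0,"grip":1},
    {"dp":[0,0.0035,0.0018],"roll":0,"grip":1},
    {"dp":[0,0.0035,0.0018],"roll":0,"grip":1},
    {"dp":[0,0.0038,0.0013],"roll":0,"grip":1},
    {"dp":[0,0.0038,0.0011],"roll":0,"grip":1},
  ],
)

```text
time_s: 23.88
ee_pos: [0.6129, 0.0983, 0.1259]
eef_rot: [-1.571, -0.0, -1.565]
force: [0.8, -0.8, 1.8]
grip_width: 0.0007
```

>>> apply_moves(
  deltas=[
    {"dp":[0,0,0],"roll":0,"grip":1},
    {"dp":[0,-0.02,-0.0073],"roll":0,"grip":1},
    {"dp":[0,-0.04,0],"roll":0,"grip":1},
    {"dp":[0,-0.04,0],"roll":0,"grip":1},
    {"dp":[0,-0.0141,0],"roll":0,"grip":1},
    {"dp":[0,0,0],"roll":0,"grip":1},
  ],
)

```text
time_s: 24.62
ee_pos: [0.6053, 0.0982, 0.241]
eef_rot: [-1.569, 0.0, -1.565]
force: [-0.5, -0.5, -0.2]
grip_width: 0.0003
```

Run:
```python
from h import *
L("w16")
```

```text
24.675 [0.605  0.0982 0.2396]
56 (np.float64(4.09), 'green', (np.float64(2.511), 210), array([413. , 218.2]), array([422.2, 211.2]))
spoke None
```

Run:
```python
import numpy as np
from scipy.optimize import least_squares
a=np.array([45,24,4,-45,-75,-135.,-175]);r=np.array([2.5,2.51,2.67,3.344,3.843,4.388,4.08])
def f(p,a):
    s=np.radians(a-p[0]);return p[1]+.25*(4*np.cos(s)+np.sqrt(441-16*np.sin(s)**2)-21)
for sel in ([0,1,2,3,4,5,6],[3,4,6],[3,4,5,6],[4,6],[0,1,2,3,4]):
    q=least_squares(lambda p:f(p,a[sel])-r[sel],[-145,3.5]);print(q.x,(f(q.x,a)-r).round(3),q.x[1]+1)
```

```text
[-132.85571255    3.42010276] [-0.079 -0.024 -0.024  0.018  0.04   0.031  0.039] 4.420102757305935
[-132.5175183     3.38564357] [-0.114 -0.057 -0.055 -0.011  0.011 -0.003 -0.   ] 4.385643567476753
[-132.54793936    3.38666016] [-0.113 -0.056 -0.055 -0.01   0.012 -0.002  0.001] 4.386660160331629
[-132.92057564    3.38073194] [-0.119 -0.064 -0.064 -0.023 -0.    -0.008 -0.   ] 4.380731939861423
[-138.66214862    3.49031787] [-0.008  0.017 -0.01  -0.013  0.014  0.1    0.182] 4.490317866661412
```

>>> apply_moves(
  deltas=[
    {"dp":[0,0,-0.028],"roll":0,"grip":1},
    {"dp":[0,0,-0.027],"roll":0,"grip":1},
    {"dp":[0,0.04,0],"roll":0,"grip":1},
    {"dp":[0,0.039,0],"roll":0,"grip":1},
    {"dp":[0,0,0.005],"roll":0,"grip":1},
    {"dp":[0,0,0.005],"roll":0,"grip":1},
    {"dp":[0,0,0.005],"roll":0,"grip":1},
    {"dp":[0,0,0.005],"roll":0,"grip":1},
    {"dp":[0,0,0.0038],"roll":0,"grip":1},
    {"dp":[0,0,0],"roll":0,"grip":1},
  ],
)

```text
time_s: 25.92
ee_pos: [0.5745, 0.098, 0.1613]
eef_rot: [-1.57, -0.0, -1.565]
force: [0.1, -1.0, 0.4]
grip_width: 0.0004
```

>>> apply_moves(
  deltas=[
    {"dp":[0,0,-0.006],"roll":0,"grip":1},
    {"dp":[0,-0.04,0],"roll":0,"grip":1},
    {"dp":[0,-0.039,0.007],"roll":0,"grip":1},
    {"dp":[0,0,0.0302],"roll":0,"grip":1},
    {"dp":[0,0,0],"roll":0,"grip":1},
  ],
)

```text
time_s: 26.55
ee_pos: [0.6058, 0.0981, 0.2399]
eef_rot: [-1.571, -0.0, -1.565]
force: [0.4, -0.8, -0.4]
grip_width: 0.0007
```

Run:
```python
from h import *
L("w17")
```

```text
26.6 [0.605  0.0982 0.2396]
56 (np.float64(3.844), 'green', (np.float64(2.509), 217), array([413.5, 219. ]), array([419.4, 209.6]))
spoke None
```

The reading of 3.844 with the red spoke at -195° matches the 3.848 seen at -75°. By symmetry the peak is at red = -135°, where I had already read about 4.39. I'll back off past it with a reverse push, then approach from the same side as before with the same finger position.

>>> apply_moves(
  deltas=[
    {"dp":[0,0.04,0.007],"roll":0,"grip":1},
    {"dp":[0,0.042,0],"roll":0,"grip":1},
    {"dp":[0,0,-0.005],"roll":0,"grip":1},
    {"dp":[0,0,-0.005],"roll":0,"grip":1},
    {"dp":[0,0,-0.005],"roll":0,"grip":1},
    {"dp":[0,0,-0.005],"roll":0,"grip":1},
    {"dp":[0,0,-0.005],"roll":0,"grip":1},
    {"dp":[0,0,-0.005],"roll":0,"grip":1},
    {"dp":[0,0,-0.005],"roll":0,"grip":1},
    {"dp":[0,0,-0.005],"roll":0,"grip":1},
  ],
)

```text
time_s: 27.85
ee_pos: [0.572, 0.098, 0.158]
eef_rot: [-1.571, -0.0, -1.565]
force: [1.9, 0.8, -0.8]
grip_width: 0.0004
```

>>> apply_moves(
  deltas=[
    {"dp":[0,0.002,-0.005],"roll":0,"grip":1},
    {"dp":[0,0.002,-0.005],"roll":0,"grip":1},
    {"dp":[0,0.002,-0.0056],"roll":0,"grip":1},
    {"dp":[0,0.0042,-0.0042],"roll":0,"grip":1},
    {"dp":[0,0.0042,-0.0042],"roll":0,"grip":1},
    {"dp":[0,0,0],"roll":0,"grip":1},
    {"dp":[0,-0.0144,0.01],"roll":0,"grip":1},
    {"dp":[0,0,0.01],"roll":0,"grip":1},
  ],
)

```text
time_s: 28.85
ee_pos: [0.5692, 0.0981, 0.1591]
eef_rot: [-1.569, 0.0, -1.565]
force: [0.1, -0.5, -0.1]
grip_width: 0.0007
```

Run:
```python
from h import *
o=ctrl.get_obs();print(o["ee_pos"],o["force"])
im=imaging.camera("wrist");cv2.imwrite("pics/w18.png",im);cv2.imwrite("pics/w18c.png",cv2.resize(im[100:300,180:512],None,fx=2.4,fy=2.4))
```

```text
[0.56922907 0.09805138 0.15905314] [ 0.07801934 -0.47776061 -0.09868513]
```

View pics/w18c.png

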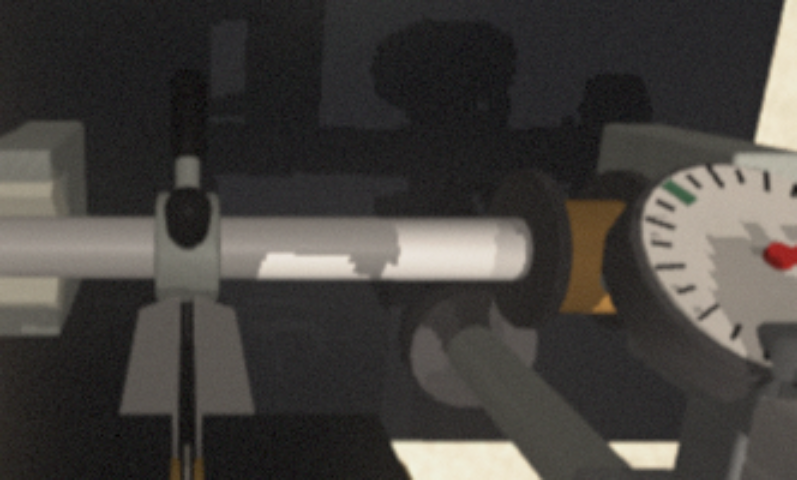

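The shaft is seated, with spoke C near 60° and the fingers just behind it. Now the final forward push to the same finger position as before, then retract.

>>> apply_moves(
  deltas=[
    {"dp":[0,0,0.006],"roll":0,"grip":1},
    {"dp":[0,0,0.006],"roll":0,"grip":1},
    {"dp":[0,0.002,0.005],"roll":0,"grip":1},
    {"dp":[0,0.002,0.005],"roll":0,"grip":1},
    {"dp":[0,0.002,0.0056],"roll":0,"grip":1},
    {"dp":[0,0,0],"roll":0,"grip":1},
    {"dp":[0,-0.02,-0.006],"roll":0,"grip":1},
    {"dp":[0,-0.034,0.005],"roll":0,"grip":1},
    {"dp":[0,-0.034,0.0104],"roll":0,"grip":1},
    {"dp":[0,0,0],"roll":0,"grip":1},
  ],
)

```text
time_s: 30.15
ee_pos: [0.6063, 0.0983, 0.2445]
eef_rot: [-1.565, 0.001, -1.565]
force: [0.6, 0.2, -0.1]
grip_width: 0.0004
```

Run:
```python
from h import *
L("w19")
im=cv2.imread("pics/w19.png");cv2.imwrite("pics/w19c.png",cv2.resize(im[130:260,200:460],None,fx=3,fy=3,interpolation=2))
```

```text
30.2 [0.6056 0.0983 0.2423]
56 (np.float64(4.403), 'green', (np.float64(2.51), 229), array([410.8, 218.2]), array([422.8, 214.8]))
spoke None
```

View pics/w19c.png

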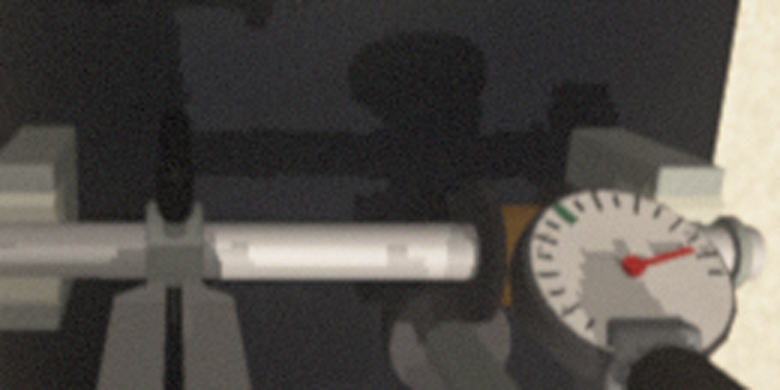

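The reading is 4.40, the highest seen, and matches the symmetric-peak estimate. I'll raise the hand clear and hand in.

>>> apply_moves(
  deltas=[
    {"dp":[0,-0.04,0],"roll":0,"grip":1},
    {"dp":[0,-0.04,0],"roll":0,"grip":1},
    {"dp":[0,0,0],"roll":0,"grip":1},
    {"dp":[0,0,0],"roll":0,"grip":1},
  ],
)

```text
time_s: 30.7
ee_pos: [0.6049, 0.0982, 0.3191]
eef_rot: [-1.573, -0.0, -1.565]
force: [-0.1, 0.2, -0.2]
grip_width: 0.0003
```

Run:
```python
from h import *
L("w20");print(ctrl.get_obs()["force"].round(1));print(ctrl.hand_in())
```

```text
30.75 [0.6049 0.0982 0.3187]
56 (np.float64(4.408), 'green', (np.float64(2.511), 84), array([375.6, 192.2]), array([384.9, 189.8]))
spoke None
[-1.   0.8 -0.2]
the job is handed in; nothing more can be done
None
```

The job is handed in, at 31 s on the robot's clock. The indicator was lowered by its knob to the green mark and released. The shaft was then turned by its spokes and left with the high spot under the plunger and the hand clear.

**Indicator:** the last close readings while lowering were 2.36 rad for the pointer and 2.51 for the mark. I then lowered 0.6 mm more. After I let go, the pointer lay on the mark.

**High spot:** I turned the shaft about 240° past the peak, then came back. Readings of 3.85 and 3.84 rad on either side put the peak midway between them, and I left the shaft there. The final reading was 4.40–4.41 rad, the highest seen, and the plunger was not driven to its stop at 5.0.

**Disagreements:**
- The lowest reading seen, about 2.5 rad, implies a peak near 4.5, about 0.1 above what I measured. A small bias in reading the dial from the camera could explain this.
- Model fits to the readings put the peak about 2–4° either side of where I left the shaft, depending on which readings were used. The final angle is good to about 3°.

**Contacts:** on the first grip of the knob the fingertips met something at about 11 N, probably the dial housing. I let go and regripped 7 mm higher, with no visible effect. I saw no sign of the shaft lifting out of its V-blocks and went nowhere near the other objects, but took no final picture of them.

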